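Heft two sample jars and show the heavier to the code reader

ROBOT

A 6-joint arm with a two-finger parallel gripper is mounted at the origin on the work surface. World frame = base frame: x ahead of the robot, y to its left, z up, the work surface at z = 0. Lengths are in m, angles in rad, forces in N, time in s.
With the tool pointing down it reaches from about 0.325 to 0.9 m from the base axis. Payload 6.1 kg.
Tool frame: the origin (TCP) lies on the front face of the gripper's body, between the roots of the fingers; the fingertips stand 73 mm ahead of it and the grasp point (between the pads) lies 54 mm ahead of it (arm.grip_depth is the distance from the TCP to the grasp point, in m); z points along the fingers, y is the line along which they close (so a half turn about z gives the same grasp; the last joint's range is limited). The gripper opens to 85 mm and grips with 20 to 120 N. Pads are 22 mm wide; open, the fingers measure 114 mm over their backs; the gripper's body (76 mm by 85 mm) begins 54 mm behind the grasp point. The pads swing forward as they close: fully open they stand 13 mm farther back than shut.
Start: joints at [1.131, 0.22, 1.526, -0, 1.395, -0.126], TCP at [0.193, 0.594, 0.304] pointing down, gripper open.
Joint ranges: [-2.98, 2.98], [-0.91, 2.08], [0.09, 2.57], [-1.24, 4.39], [0.2, 2.65], [-2.68, 2.68]. Speed limits (rad/s): [2.57, 2.57, 3.01, 3.14, 3.14, 3.14].

INTERFACE

Orientations are given as a rotation vector (axis times angle).
In Python, from station import status, viewer, arm gives the robot as it stands. The module is installed in compiled form; this text tells all that it offers.
- The arm moves only by the tool step_arm, never from a script. Its argument "increments" is a list of rows, each a list of 2 entries, a list of its own where there are three numbers: the shift along the tool's x, y, z in m, then the turn, a rotation vector about the tool's x, y, z in rad. In form: [[[x, y, z], [ax, ay, az]], ...]. A call has 1 to 12 rows; each row is the pose to reach, as a shift and turn from the pose commanded when the call began, along the tool's axes at that moment; what a row does not reach only later rows make up. A row lasts 1/12 s, in which the tool goes at most 41.7 mm and 7.16 degrees, less where a joint would pass 70% of its speed; a pose out of reach is approached as far as the arm can. A call with a gripper value outside its range is refused whole. "hand" is the opening, from 0 (shut) to 1 (fully open), set as the call begins (left out, the last holds). The fingers move at their own pace and stop on an object; "newtons" is the grip in N (left out, the last holds). Time passes only in rows, so rows that repeat a pose let the fingers close. It gives the time, the measured TCP pose, the force, the opening and the grip force at its end, in the units of the state.
- status.sense(): the state, without advancing time (a new reading comes with each control period).
- viewer.snapshot(name): name is "side" or "top" or "wrist"; returns (picture, depth): 480x640x3 uint8, red, green, blue; 480x640 float32, m along the optical axis (not along the pixel's ray), 0 where there is no reading.
- viewer.get_calibration(name): a dict with "fx", "fy", "cx", "cy" (pixels), "k1" (the pictures are not rectified: a ray, as slopes to the right and down, at radius r is drawn at 1 + k1 r^2 times it, then the intrinsics apply), "eye" and "orientation" of the camera in the world; the wrist camera has in their place "T_tool_cam" (4x4, takes a point from camera to tool coordinates, whose origin is the TCP and whose axes are the flange's). Camera axes: x right, y up, looking along -z (the intrinsics and any distortion apply to the point x, -y, -z); pixel columns grow to the right and rows downward; lengths in m; the calibration is good to about 2 mm. A picture is of the moment at which its call begins: read the wrist's pose just before it. get_calibration takes no time and is no camera call.
- arm.job_done(): hands the job in; it is judged then, once.
The state is a dict: "clock": time; "joints": joint angles; "qvel": joint speeds; "effort": joint torques, N m; "tool_pos": TCP position; "eef_rot": TCP orientation; "wrist_force": force on the tool from outside, world axes, zero at the start; "moment": the same for the moment, N m; "gripper_width": finger opening in m; "finger_force": force on a finger pad.
Only numpy, scipy, OpenCV 4.12 (cv2) and the standard library are available. Lean on these libraries where they do the work, as an engineer would, in place of code of your own. Each camera call takes 0.05 s, during which the arm holds its last target. There are 200 camera calls.

TASK

One of the two yellow-capped sample jars in the grey tray holds the heavy ore piece, the other only light pumice, and from outside they look the same. Lift them in turn to feel which is heavier; stand the lighter one upright in the open cardboard returns box, set down gently and let go, and finish still holding the heavier one upright and still in the air, clear of everything else, its label level with the middle of the code reader's window and about 10 cm straight out in front of it. Keep the jars upright, do not drop them, and leave the wash bottle, mortar and reagent bottle alone.

Things in the scene. Friction and masses are not known exactly. Their poses are not given: they have to be found in the camera images.
- jar_1: one of two closed sample jars that look the same: opaque white plastic, 50 mm in diameter, 78 mm tall with its ribbed yellow cap (54 mm in diameter, sides 58 to 78 mm up: grip here from above), striped label all round. A rock lies loose inside. Weighs 0.1 to 0.45 kg; the two differ by 0.13 kg or more, either may be heavier. Origin: centre of its underside, z up
- jar_2: one of two closed sample jars that look the same: opaque white plastic, 50 mm in diameter, 78 mm tall with its ribbed yellow cap (54 mm in diameter, sides 58 to 78 mm up: grip here from above), striped label all round. A rock lies loose inside. Weighs 0.1 to 0.45 kg; the two differ by 0.13 kg or more, either may be heavier. Origin: centre of its underside, z up
- jar_1_label (a point): point on the axis of this jar, at the middle height of its striped label, 32 mm above the jar's underside
- jar_2_label (a point): point on the axis of this jar, at the middle height of its striped label, 32 mm above the jar's underside
- tray: low grey plastic tray, fixed, 130 mm (its x) by 240 mm (its y), rim 14 mm high, walls and floor 4 mm thick. Origin: centre of its underside on the bench. The jars stand in it about 110 mm apart along its y, within 20 mm of its centre line
- returns_box: open light cardboard box, fixed, empty at the start, 200 mm (its x) by 130 mm (its y) outside, walls 40 mm high and 4 mm thick, floor 4 mm thick, short flaps folded outwards and down, reaching about 25 mm beyond the walls. Origin: centre of its underside on the bench
- reader: grey plastic stand-type code reader, fixed, on a foot about 95 by 85 mm; its head is 70 mm deep (its x), 78 mm wide (its y) and reaches from 65 to 166 mm above the bench, with an upright dark window on the face that looks along its own -x. Origin: centre of its underside on the bench
- reader_window (a point): centre of the reader's window, 115 mm above the bench; the axes are those of the reader: -x points level, straight out of the window, z up. The label belongs 100 mm along -x from here
- wash_bottle: white plastic wash bottle, 62 mm in diameter, 182 mm tall, with a dark blue cap and bent spout; loose, leave alone. Origin: centre of its underside
- mortar: white ceramic mortar with its pestle leaning in it, 112 mm in diameter, 62 mm tall (pestle to 105 mm); loose, leave alone. Origin: centre of its underside
- reagent_bottle: small clear glass bottle with a black cap, 40 mm in diameter, 74 mm tall; loose, leave alone. Origin: centre of its underside

How it is judged:
At the end, for the whole second after the job is handed in: Lighter jar (under 2.1 N on the box floor) upright within 7 deg in the returns box, released, at rest; heavier jar in the fingers, still, upright within 11 deg, touching nothing else, its label 60 to 140 mm out from the reader window, within 35 mm sideways and 30 mm in height of its centre (((contact force between the fingers and jar_1 above 1 N and x of jar_1_label in the frame of reader_window between -0.14 and -0.06 m and y of jar_1_label in the frame of reader_window between -0.035 and 0.035 m and z of jar_1_label in the frame of reader_window between -0.03 and 0.03 m and angle between jar_1's own z axis and vertical below 0.2 rad and linear speed of jar_1 below 0.03 m/s and height (world z) of jar_1 above 0.045 m and contact force between jar_1 and reader below 0.2 N and contact force between jar_1 and jar_2 below 0.2 N and contact force between jar_1 and returns_box below 0.2 N and x of jar_2 in the frame of returns_box between -0.09 and 0.09 m and y of jar_2 in the frame of returns_box between -0.055 and 0.055 m and z of jar_2 in the frame of returns_box between -0.002 and 0.01 m and angle between jar_2's own z axis and vertical below 0.12 rad and linear speed of jar_2 below 0.02 m/s and contact force between the fingers and jar_2 below 0.05 N and contact force between jar_2 and returns_box between 0.5 and 2.1 N) or (contact force between the fingers and jar_2 above 1 N and x of jar_2_label in the frame of reader_window between -0.14 and -0.06 m and y of jar_2_label in the frame of reader_window between -0.035 and 0.035 m and z of jar_2_label in the frame of reader_window between -0.03 and 0.03 m and angle between jar_2's own z axis and vertical below 0.2 rad and linear speed of jar_2 below 0.03 m/s and height (world z) of jar_2 above 0.045 m and contact force between jar_2 and reader below 0.2 N and contact force between jar_2 and jar_1 below 0.2 N and contact force between jar_2 and returns_box below 0.2 N and x of jar_1 in the frame of returns_box between -0.09 and 0.09 m and y of jar_1 in the frame of returns_box between -0.055 and 0.055 m and z of jar_1 in the frame of returns_box between -0.002 and 0.01 m and angle between jar_1's own z axis and vertical below 0.12 rad and linear speed of jar_1 below 0.02 m/s and contact force between the fingers and jar_1 below 0.05 N and contact force between jar_1 and returns_box between 0.5 and 2.1 N))); the arm keeps its last pose, push and grip.
It fails at once if a jar is tipped well over (more than about 35 degrees) (angle between any of jar_1, jar_2's own z axis and vertical above 0.6 rad).
It fails at once if a jar is dropped (falls free from more than about 25 mm) ((linear speed of jar_1 above 0.7 m/s and contact force between the fingers and jar_1 below 0.1 N) or (linear speed of jar_2 above 0.7 m/s and contact force between the fingers and jar_2 below 0.1 N)).
It fails at once if the wash bottle is pushed more than 30 mm or tipped (distance of wash_bottle from where it was at the start of the episode above 0.03 m or angle between wash_bottle's own z axis and vertical above 0.35 rad).
It fails at once if the mortar is pushed more than 30 mm or tipped (distance of mortar from where it was at the start of the episode above 0.03 m or angle between mortar's own z axis and vertical above 0.35 rad).
It fails at once if the reagent bottle is pushed more than 30 mm or tipped (distance of reagent_bottle from where it was at the start of the episode above 0.03 m or angle between reagent_bottle's own z axis and vertical above 0.35 rad).
It also fails if it takes over 70 s, if anything falls off the work surface, if the arm or the gripper's body presses on something with over 40 N, if the wrist force passes 120 N, or if a joint passes its speed limit or range.

## Working session

There is one attempt and no reset: what is moved stays moved. The work goes in short steps, Python scripts to look and compute and a tool call to move; the robot and the scene stay as the last step left them, time stands still between calls to the robot, and variables do not carry over. Pictures are saved under pics/ and viewed, at most 10 in all, crops included, and the job is handed in when it is done.

Besides the shell and the picture viewer there is one more tool, called after ">>>" as name(argument=value, ...), one argument or row to a line, values as JSON. step_arm: Moves the arm, as the interface text tells. Its arguments: {"type":"object","properties":{"increments":{"type":"array","items":{"type":"array"}},"hand":{"type":"number"},"newtons":{"type":"number"}},"required":["increments"]}

```bash
mkdir -p pics; cat > h.py <<'E'
import numpy as np, cv2
from scipy.spatial.transform import Rotation as R
from station import status, viewer, arm
def cam(name,s=None):
    c=viewer.get_calibration(name)
    if name=='wrist':
        T=np.array(c['T_tool_cam']);Rt=R.from_rotvec(s['eef_rot']).as_matrix()
        return c,Rt@T[:3,:3],Rt@T[:3,3]+np.array(s['tool_pos'])
    o=np.array(c['orientation'])
    Rm=o if o.shape==(3,3) else (R.from_rotvec(o).as_matrix() if o.size==3 else R.from_quat(o).as_matrix())
    return c,Rm,np.array(c['eye'])
def rays(c,uv):
    uv=np.asarray(uv,float).reshape(-1,2)
    d=np.stack([(uv[:,0]-c['cx'])/c['fx'],(uv[:,1]-c['cy'])/c['fy']],1);s=d.copy()
    for _ in range(20): s=d/(1+c['k1']*(s**2).sum(1,keepdims=True))
    return np.c_[s[:,0],-s[:,1],-np.ones(len(s))]
def plane(name,uv,z,s=None):
    c,Rm,e=cam(name,s); d=rays(c,uv)@Rm.T
    return e+d*((z-e[2])/d[:,2])[:,None]
def cloud(name,depth,s=None):
    c,Rm,e=cam(name,s); v,u=np.mgrid[:480,:640]
    d=rays(c,np.c_[u.ravel(),v.ravel()])*depth.ravel()[:,None]
    return (d@Rm.T+e).reshape(480,640,3)
E
python3 - <<'E'
from h import *
print(status.sense())
for n in('top','side'):
    p,d=viewer.snapshot(n); np.savez(n,p=p,d=d); cv2.imwrite(f'pics/{n}.png',p[:,:,::-1]); c=viewer.get_calibration(n); print(n,c)
E
```

```text
{'clock': 0.0, 'joints': array([ 1.13091727e+00,  2.21253358e-01,  1.52757932e+00, -2.79191609e-05,
        1.39469141e+00, -1.26130437e-01]), 'qvel': array([ 0.00174339,  0.00130921,  0.00147664,  0.00141985, -0.00012357,
       -0.00133156]), 'effort': array([-1.10966630e-03, -4.96919954e+01, -3.89385939e+01, -4.98169575e-04,
        1.14260803e-02,  3.58955532e-06]), 'tool_pos': array([0.19272679, 0.59406948, 0.30279906]), 'eef_rot': array([-4.90728281e-01, -3.10250849e+00,  2.92476672e-03]), 'wrist_force': array([0.05057131, 0.2228456 , 0.09605043]), 'moment': array([-0.03192573, -0.0085002 , -0.03881392]), 'finger_force': 0.0, 'gripper_width': 0.08501430034024272}
top {'fx': 517.3387611355683, 'fy': 517.3387611355683, 'cx': 320.08046021398474, 'cy': 233.6805061348005, 'k1': -0.1281996493562555, 'eye': array([ 0.37831794, -0.02325511,  1.35139411]), 'orientation': array([ 0.15983795, -0.16488407, -1.6646658 ])}
side {'fx': 598.1910712999527, 'fy': 598.1910712999527, 'cx': 323.2344127476182, 'cy': 237.3338237616336, 'k1': -0.04421366131909523, 'eye': array([ 0.5590313 , -0.90605249,  1.1707555 ]), 'orientation': array([ 0.68741994, -0.0284179 , -0.03133939])}
```

View pics/top.png

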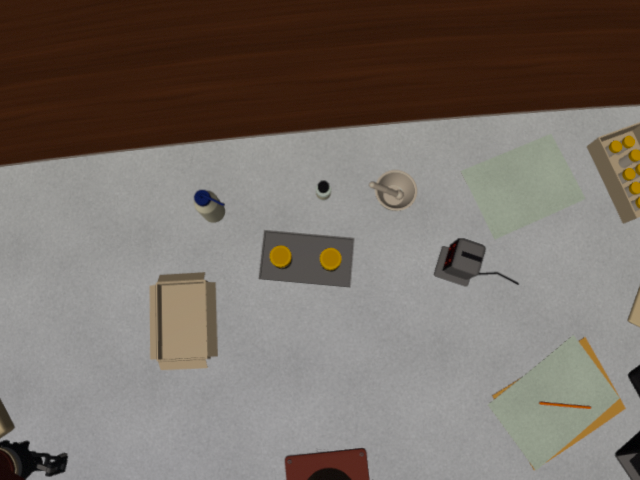

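View pics/side.png

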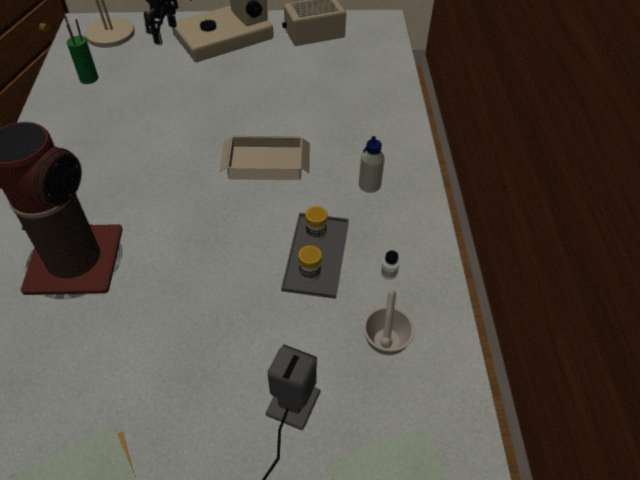

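The top view shows the yellow caps at (281,257) and (331,259), the box around (183,320), and the reader at (463,258) with its dark red window facing left (+y). The wash bottle is at (205,200), the reagent bottle at (323,188) and the mortar at (395,190). The side view agrees.

```bash
python3 - <<'E'
from h import *
for n in('top','side'):
    f=np.load(n+'.npz');p,d=f['p'],f['d'];P=cloud(n,d); hsv=cv2.cvtColor(p,cv2.COLOR_RGB2HSV)
    P[d==0]=np.nan
    m=cv2.inRange(hsv,(18,150,90),(32,255,255))
    k,l,st,ce=cv2.connectedComponentsWithStats(m)
    for i in range(1,k):
        if st[i,4]>60: 
            q=P[l==i]; print(n,'yellow',ce[i],st[i,4],'plane.082',plane(n,ce[i],.080)[0],'cloud',np.nanmedian(q,0))
    # reader head
    Z=P[...,2]
    def sel(name,x0,x1,y0,y1,z0,z1):
        with np.errstate(invalid='ignore'):
            k=(P[...,0]>x0)&(P[...,0]<x1)&(P[...,1]>y0)&(P[...,1]<y1)&(Z>z0)&(Z<z1)
        if k.sum()<10: print(n,name,'none');return
        r=cv2.minAreaRect(P[k][:,:2].astype(np.float32)*1000); print(n,name,k.sum(),r,'maxz',P[k][:,2].max().round(3),'corners',cv2.boxPoints(r).round().tolist())
    sel('readertop',.3,.75,-.5,-.2,.156,.176)
    sel('readerfoot',.3,.75,-.5,-.2,.006,.04)
    sel('boxwall',.1,.55,.2,.55,.034,.05)
    sel('boxfloor',.1,.55,.2,.55,.002,.010)
    sel('tray',.3,.6,-.12,.2,.010,.02)
    sel('wash',.4,.7,.15,.4,.03,.25)
    sel('reagent',.5,.75,-.1,.1,.03,.1)
    sel('mortar',.5,.75,-.3,-.05,.03,.12)
    hh=cv2.inRange(hsv,(165,100,20),(180,255,255))|cv2.inRange(hsv,(0,100,20),(6,255,255))
    k,l,st,ce=cv2.connectedComponentsWithStats(hh)
    for i in range(1,k):
        c0=ce[i]; pt=plane(n,c0,.115)[0]
        if st[i,4]>15 and abs(pt[0]-.5)<.15 and -.5<pt[1]<-.2: print(n,'window',c0,st[i],pt,np.nanmedian(P[l==i],0))
E
```

```text
top yellow [621.53076923 143.98846154] 260 plane.082 [ 0.80715589 -0.88757733  0.08      ] cloud [ 0.80953672 -0.88847443  0.07497877]
top yellow [634.28448276 155.10344828] 116 plane.082 [ 0.77253109 -0.91831677  0.08      ] cloud [ 0.7739975  -0.92171441  0.07466643]
top yellow [630.66101695 172.74576271] 177 plane.082 [ 0.72355519 -0.89435195  0.08      ] cloud [ 0.72551565 -0.89533462  0.07462748]
top yellow [634.49137931 187.75      ] 116 plane.082 [ 0.68096694 -0.89541119  0.08      ] cloud [ 0.68250419 -0.90014942  0.07469394]
top yellow [280.08290155 255.85233161] 386 plane.082 [0.59457867 0.06424166 0.08      ] cloud [0.59448595 0.06420668 0.08210198]
top yellow [330.14578005 258.41943734] 391 plane.082 [ 0.57565864 -0.05915814  0.08      ] cloud [ 0.57530548 -0.05895129  0.08178364]
top yellow [592.28229665 355.4354067 ] 209 plane.082 [ 0.2634028 -0.6855857  0.08     ] cloud [ 0.26201183 -0.72353728  0.00355186]
top yellow [599.01079914 421.20518359] 463 plane.082 [ 0.10126642 -0.67813701  0.08      ] cloud [ 0.08786129 -0.72584087  0.00353276]
top readertop 926 ((535.68090
[... 2931 characters left out ...]
) maxz 0.02 corners [[508.0, -110.0], [597.0, -126.0], [639.0, 113.0], [551.0, 129.0]]
side wash 857 ((490.7032470703125, 319.928466796875), (178.55654907226562, 160.02235412597656), 0.03620143607258797) maxz 0.048 corners [[401.0, 400.0], [401.0, 240.0], [580.0, 240.0], [580.0, 400.0]]
side reagent 1175 ((642.3323364257812, 4.617759704589844), (199.34217834472656, 177.04132080078125), 6.7647624015808105) maxz 0.089 corners [[533.0, 81.0], [554.0, -95.0], [752.0, -72.0], [731.0, 104.0]]
side mortar 1354 ((650.1505126953125, -175.0867462158203), (199.64462280273438, 249.7935333251953), 0.0013015703298151493) maxz 0.104 corners [[550.0, -50.0], [550.0, -300.0], [750.0, -300.0], [750.0, -50.0]]
```

```bash
cat >> h.py <<'E'
def go(x,y,z,s=None,base=None):
    s=s or status.sense(); Rt=R.from_rotvec(s['eef_rot']).as_matrix()
    p=np.array(base if base is not None else s['tool_pos'])
    return (Rt.T@(np.array([x,y,z])-p)).round(4)
E
python3 - <<'E'
from h import *
Rt=R.from_rotvec(status.sense()['eef_rot']).as_matrix();print(Rt.round(3))
print(go(.595,.063,.25)); print(go(.595,.063,.126))
E
```

```text
[[-0.951  0.309 -0.001]
 [ 0.309  0.951 -0.002]
 [ 0.    -0.002 -1.   ]]
[-0.5465 -0.3809  0.0535]
[-0.5466 -0.3807  0.1775]
```

>>> step_arm(
  increments=[
    [[-0.01, -0.007, 0], [0, 0, 0]],
    [[-0.03, -0.021, 0], [0, 0, 0]],
    [[-0.06, -0.042, 0], [0, 0, 0]],
    [[-0.09, -0.063, 0], [0, 0, 0]],
    [[-0.12, -0.084, 0], [0, 0, 0]],
    [[-0.15, -0.105, 0], [0, 0, 0]],
    [[-0.18, -0.126, 0], [0, 0, 0]],
    [[-0.21, -0.146, 0], [0, 0, 0]],
    [[-0.24, -0.167, 0], [0, 0, 0]],
    [[-0.27, -0.188, 0], [0, 0, 0]],
    [[-0.29, -0.202, 0], [0, 0, 0]],
    [[-0.3, -0.209, 0], [0, 0, 0]],
  ],
  hand=1,
  newtons=40,
)

```text
clock: 1.1
tool_pos: [0.4153, 0.2998, 0.3037]
eef_rot: [0.496, 3.102, -0.002]
wrist_force: [0.5, -0.4, 0.3]
gripper_width: 0.0853
finger_force: 0.0
```

>>> step_arm(
  increments=[
    [[-0.01, -0.007, 0], [0, 0, 0]],
    [[-0.03, -0.021, 0], [0, 0, 0]],
    [[-0.06, -0.042, 0], [0, 0, 0]],
    [[-0.09, -0.063, 0], [0, 0, 0]],
    [[-0.12, -0.084, 0], [0, 0, 0]],
    [[-0.15, -0.105, 0.01], [0, 0, 0]],
    [[-0.18, -0.126, 0.02], [0, 0, 0]],
    [[-0.21, -0.146, 0.03], [0, 0, 0]],
    [[-0.23, -0.16, 0.04], [0, 0, 0]],
    [[-0.24, -0.167, 0.05], [0, 0, 0]],
    [[-0.246, -0.172, 0.055], [0, 0, 0]],
    [[-0.246, -0.172, 0.055], [0, 0, 0]],
  ],
)

```text
clock: 2.1
tool_pos: [0.594, 0.0632, 0.2469]
eef_rot: [-0.491, -3.099, 0.001]
wrist_force: [0.3, 0.6, -0.4]
gripper_width: 0.0852
finger_force: 0.0
```

```bash
python3 - <<'E'
from h import *
s=status.sense(); print(s['clock'],s['tool_pos'],s['joints'].round(2)); p,d=viewer.snapshot('wrist'); cv2.imwrite('pics/w1.png',p[:,:,::-1])
hsv=cv2.cvtColor(p,cv2.COLOR_RGB2HSV);m=cv2.inRange(hsv,(18,150,90),(32,255,255))
P=cloud('wrist',d,s);k,l,st,ce=cv2.connectedComponentsWithStats(m)
for i in range(1,k):
    if st[i,4]>200:
        q=P[(l==i)&(d>0)];t=q[abs(q[:,2]-.082)<.004]; print(st[i],np.median(q,0),len(t), cv2.minEnclosingCircle(t[:,:2].astype(np.float32)) if len(t) else '')
print(go(.595,.063,.126))
E
```

```text
2.1 [0.59400867 0.06318444 0.2468684 ] [-0.03  0.2   1.66  0.    1.29 -1.28]
[ 286  213   71   66 3487] [0.59456082 0.06175567 0.0819294 ] 3476 ((0.5958621501922607, 0.061834320425987244), 0.025728054344654083)
[ 149  242   45   62 1861] [ 0.58123101 -0.05123361  0.08188093] 1853 ((0.5787877440452576, -0.058754559606313705), 0.025008177384734154)
[-0.0017 -0.0007  0.1219]
```

>>> step_arm(
  increments=[
    [[-0.002, -0.002, 0.02], [0, 0, 0]],
    [[-0.002, -0.002, 0.045], [0, 0, 0]],
    [[-0.002, -0.002, 0.07], [0, 0, 0]],
    [[-0.002, -0.002, 0.09], [0, 0, 0]],
    [[-0.002, -0.002, 0.105], [0, 0, 0]],
    [[-0.002, -0.002, 0.115], [0, 0, 0]],
    [[-0.002, -0.002, 0.12], [0, 0, 0]],
    [[-0.002, -0.002, 0.12], [0, 0, 0]],
  ],
)

```text
clock: 2.82
tool_pos: [0.5953, 0.0621, 0.1286]
eef_rot: [-0.489, -3.102, -0.0]
wrist_force: [-0.2, -0.3, 0.6]
gripper_width: 0.0854
finger_force: 0.0
```

>>> step_arm(
  increments=[
    [[0, 0, 0], [0, 0, 0]],
    [[0, 0, 0], [0, 0, 0]],
    [[0, 0, 0], [0, 0, 0]],
    [[0, 0, 0], [0, 0, 0]],
    [[0, 0, 0], [0, 0, 0]],
    [[0, 0, 0], [0, 0, 0]],
    [[0, 0, 0], [0, 0, 0]],
    [[0, 0, 0], [0, 0, 0]],
    [[0, 0, 0], [0, 0, 0]],
  ],
  hand=0,
  newtons=40,
)

```text
clock: 3.57
tool_pos: [0.5971, 0.0611, 0.1308]
eef_rot: [0.491, 3.1, 0.001]
wrist_force: [-1.0, 0.9, 7.0]
gripper_width: 0.0523
finger_force: 42.0
```

>>> step_arm(
  increments=[
    [[0, 0, -0.005], [0, 0, 0]],
    [[0, 0, -0.015], [0, 0, 0]],
    [[0, 0, -0.03], [0, 0, 0]],
    [[0, 0, -0.045], [0, 0, 0]],
    [[0, 0, -0.055], [0, 0, 0]],
    [[0, 0, -0.06], [0, 0, 0]],
    [[0, 0, -0.06], [0, 0, 0]],
    [[0, 0, -0.06], [0, 0, 0]],
    [[0, 0, -0.06], [0, 0, 0]],
    [[0, 0, -0.06], [0, 0, 0]],
    [[0, 0, -0.06], [0, 0, 0]],
    [[0, 0, -0.06], [0, 0, 0]],
  ],
)

```text
clock: 4.57
tool_pos: [0.5956, 0.061, 0.1882]
eef_rot: [-0.491, -3.102, 0.0]
wrist_force: [0.1, -0.3, -1.1]
gripper_width: 0.0525
finger_force: 42.2
```

```bash
python3 - <<'E'
from h import *
F=[]
for i in range(6):
    s=status.sense();F.append(s['wrist_force']); p,d=viewer.snapshot('wrist')
print(np.array(F).round(2),np.mean(F,0)); cv2.imwrite('pics/w2.png',p[:,:,::-1]); print(s['tool_pos'],s['gripper_width'],s['finger_force'])
E
```

```text
[[ 0.05 -0.34 -1.14]
 [-0.15 -0.14 -1.72]
 [ 0.68 -0.61 -0.87]
 [ 0.28  0.05 -1.  ]
 [-0.81  0.73 -1.43]
 [-0.17 -1.01 -0.16]] [-0.01920858 -0.22053043 -1.0512079 ]
[0.59590388 0.06102435 0.1887842 ] 0.052376795549322286 42.164796808501706
```

View pics/w2.png

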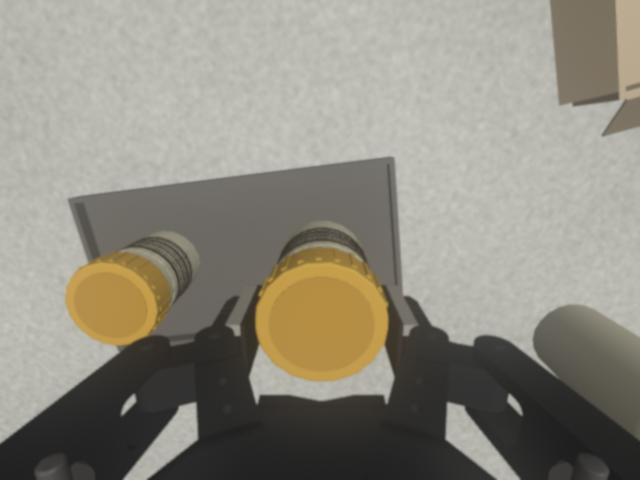

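```bash
python3 - <<'E'
from h import *
s=status.sense(); p,d=viewer.snapshot('wrist');P=cloud('wrist',d,s)
q=P[290:350,290:350].reshape(-1,3); print('cap',np.median(q,0),R.from_rotvec(s['eef_rot']).as_matrix()[:,2])
print('wash cap',plane('top',[203,198],.17), 'reag',plane('top',[323,187],.074),'mortar',plane('top',[395,191],.06))
print(go(.449,.325,.19)); print(go(.449,.325,.13))
print('tray->B from box',go(.578,-.060,.19,base=[.449,.325,.19]))
E
```

```text
cap [0.59219003 0.06127761 0.14019627] [-8.15281138e-05 -1.52809561e-05 -9.99999997e-01]
wash cap [[0.73681186 0.23014561 0.17      ]] reag [[ 0.76312961 -0.06024352  0.074     ]] mortar [[ 0.73789882 -0.24584321  0.06      ]]
[ 0.2213  0.2057 -0.0011]
[0.2213 0.2057 0.0589]
tray->B from box [-0.2415 -0.3264 -0.    ]
```

>>> step_arm(
  increments=[
    [[0.006, 0.005, 0], [0, 0, 0]],
    [[0.02, 0.018, 0], [0, 0, 0]],
    [[0.042, 0.039, 0], [0, 0, 0]],
    [[0.066, 0.061, 0], [0, 0, 0]],
    [[0.091, 0.085, 0], [0, 0, 0]],
    [[0.116, 0.108, 0], [0, 0, 0]],
    [[0.141, 0.131, 0], [0, 0, 0]],
    [[0.165, 0.153, 0], [0, 0, 0]],
    [[0.188, 0.175, 0], [0, 0, 0]],
    [[0.207, 0.193, 0], [0, 0, 0]],
    [[0.218, 0.203, 0], [0, 0, 0]],
    [[0.221, 0.206, 0], [0, 0, 0]],
  ],
)

```text
clock: 5.92
tool_pos: [0.4474, 0.3275, 0.189]
eef_rot: [-0.486, -3.103, -0.001]
wrist_force: [-0.6, -0.5, -2.0]
gripper_width: 0.0525
finger_force: 42.3
```

>>> step_arm(
  increments=[
    [[0, 0, 0], [0, 0, 0]],
    [[0, 0, 0.003], [0, 0, 0]],
    [[0, 0, 0.01], [0, 0, 0]],
    [[0, 0, 0.02], [0, 0, 0]],
    [[0, 0, 0.03], [0, 0, 0]],
    [[0, 0, 0.038], [0, 0, 0]],
    [[0, 0, 0.044], [0, 0, 0]],
    [[0, 0, 0.048], [0, 0, 0]],
    [[0, 0, 0.05], [0, 0, 0]],
    [[0, 0, 0.05], [0, 0, 0]],
    [[0, 0, 0.05], [0, 0, 0]],
  ],
)

```text
clock: 6.83
tool_pos: [0.4495, 0.3253, 0.1391]
eef_rot: [0.491, 3.103, 0.0]
wrist_force: [0.4, 0.3, -1.3]
gripper_width: 0.0526
finger_force: 42.3
```

```bash
python3 - <<'E'
from h import *
s=status.sense(); print(s['tool_pos'],s['wrist_force'],s['finger_force']); p,d=viewer.snapshot('wrist');cv2.imwrite('pics/w3.png',p[:,:,::-1])
P=cloud('wrist',d,s);print('cap',np.median(P[290:350,290:350].reshape(-1,3),0))
E
```

```text
[0.4494666  0.32529008 0.13905213] [ 0.37737135  0.27168612 -1.32004276] 42.309067487949505
cap [0.44570779 0.32551703 0.09040696]
```

View pics/w3.png

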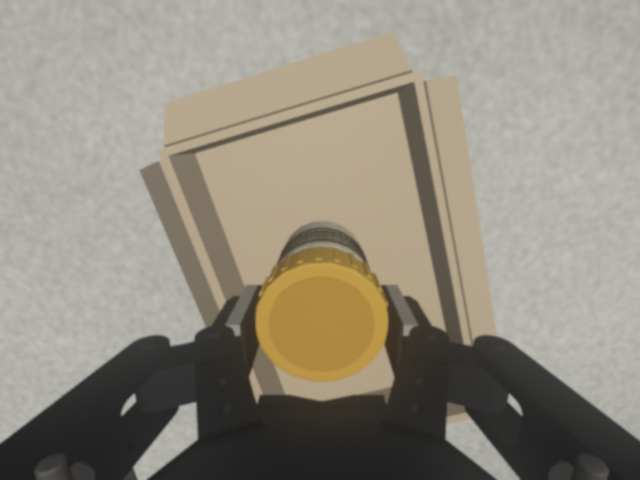

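The jar is held upright over the box floor, with the cap at about (322,320) and walls clear on both sides. I'm lowering the last 8 mm.

>>> step_arm(
  increments=[
    [[0, 0, 0.002], [0, 0, 0]],
    [[0, 0, 0.004], [0, 0, 0]],
    [[0, 0, 0.006], [0, 0, 0]],
    [[0, 0, 0.007], [0, 0, 0]],
    [[0, 0, 0.008], [0, 0, 0]],
    [[0, 0, 0.009], [0, 0, 0]],
    [[0, 0, 0.009], [0, 0, 0]],
    [[0, 0, 0.009], [0, 0, 0]],
  ],
)

```text
clock: 7.55
tool_pos: [0.4494, 0.3252, 0.1308]
eef_rot: [0.491, 3.103, -0.0]
wrist_force: [-3.3, -1.8, 5.2]
gripper_width: 0.0524
finger_force: 42.9
```

Contact is made. I'll open with the arm held still, then retreat.

>>> step_arm(
  increments=[
    [[0, 0, -0.001], [0, 0, 0]],
    [[0, 0, -0.001], [0, 0, 0]],
    [[0, 0, -0.001], [0, 0, 0]],
    [[0, 0, -0.001], [0, 0, 0]],
    [[0, 0, -0.001], [0, 0, 0]],
    [[0, 0, -0.001], [0, 0, 0]],
    [[0, 0, -0.001], [0, 0, 0]],
    [[0, 0, -0.001], [0, 0, 0]],
  ],
  hand=1,
)

```text
clock: 8.22
tool_pos: [0.4493, 0.3252, 0.1308]
eef_rot: [-0.491, -3.103, 0.0]
wrist_force: [-0.2, 0.5, 0.3]
gripper_width: 0.0851
finger_force: 0.0
```

>>> step_arm(
  increments=[
    [[0, 0, -0.005], [0, 0, 0]],
    [[0, 0, -0.02], [0, 0, 0]],
    [[0, 0, -0.045], [0, 0, 0]],
    [[0, 0, -0.07], [0, 0, 0]],
    [[0, 0, -0.095], [0, 0, 0]],
    [[0, 0, -0.11], [0, 0, 0]],
    [[0, 0, -0.12], [0, 0, 0]],
    [[0, 0, -0.12], [0, 0, 0]],
  ],
)

```text
clock: 8.88
tool_pos: [0.4504, 0.3258, 0.2539]
eef_rot: [0.49, 3.099, 0.005]
wrist_force: [-0.0, 0.8, -0.1]
gripper_width: 0.0856
finger_force: 0.0
```

```bash
python3 - <<'E'
from h import *
s=status.sense(); p,d=viewer.snapshot('wrist'); P=cloud('wrist',d,s)
m=cv2.inRange(cv2.cvtColor(p,cv2.COLOR_RGB2HSV),(18,150,90),(32,255,255))>0
q=P[m&(d>0)];t=q[abs(q[:,2]-.082)<.004];print(s['tool_pos'],len(q),cv2.minEnclosingCircle(t[:,:2].astype(np.float32)),np.linalg.lstsq(np.c_[t[:,:2]-t[:,:2].mean(0),np.ones(len(t))],t[:,2],rcond=None)[0])
print(go(.578,-.060,.25))
E
```

```text
[0.45043639 0.32580056 0.25390232] 1895 ((0.4483259618282318, 0.32589617371559143), 0.024741165339946747) [-0.0024086   0.00209845  0.08194563]
[-0.241  -0.327   0.0018]
```

The lighter jar stands upright in the box. Next is jar B.

>>> step_arm(
  increments=[
    [[-0.01, -0.014, 0], [0, 0, 0]],
    [[-0.03, -0.041, 0], [0, 0, 0]],
    [[-0.053, -0.072, 0], [0, 0, 0]],
    [[-0.076, -0.103, 0], [0, 0, 0]],
    [[-0.099, -0.134, 0], [0, 0, 0]],
    [[-0.122, -0.165, 0], [0, 0, 0]],
    [[-0.145, -0.197, 0], [0, 0, 0]],
    [[-0.168, -0.228, 0], [0, 0, 0]],
    [[-0.191, -0.259, 0], [0, 0, 0]],
    [[-0.214, -0.29, 0], [0, 0, 0]],
    [[-0.232, -0.315, 0], [0, 0, 0]],
    [[-0.241, -0.327, 0], [0, 0, 0]],
  ],
)

```text
clock: 9.93
tool_pos: [0.5774, -0.0638, 0.2488]
eef_rot: [-0.495, -3.1, 0.001]
wrist_force: [-0.3, 0.5, -0.1]
gripper_width: 0.0856
finger_force: 0.0
```

>>> step_arm(
  increments=[
    [[0, 0, 0], [0, 0, 0]],
    [[0, 0, 0], [0, 0, 0]],
    [[0, 0, 0], [0, 0, 0]],
  ],
)

```text
clock: 10.18
tool_pos: [0.5769, -0.059, 0.2497]
eef_rot: [-0.49, -3.101, -0.001]
wrist_force: [-1.0, 0.8, -0.3]
gripper_width: 0.0852
finger_force: 0.0
```

```bash
python3 - <<'E'
from h import *
F=[]
for i in range(6):
    s=status.sense();F.append(s['wrist_force'][2]); p,d=viewer.snapshot('wrist')
print('tare',np.mean(F))
P=cloud('wrist',d,s)
m=cv2.inRange(cv2.cvtColor(p,cv2.COLOR_RGB2HSV),(18,150,90),(32,255,255))>0
q=P[m&(d>0)];t=q[abs(q[:,2]-.082)<.004];(x,y),r=cv2.minEnclosingCircle(t[:,:2].astype(np.float32));print(s['tool_pos'],x,y,r)
print(go(x,y,.1285))
E
```

```text
tare 0.07709341583010137
[ 0.57747323 -0.05897199  0.25098668] 0.576898455619812 -0.060304462909698486 0.025119373574852943
[ 0.0003 -0.0012  0.1226]
```

>>> step_arm(
  increments=[
    [[0, -0.001, 0.02], [0, 0, 0]],
    [[0, -0.001, 0.045], [0, 0, 0]],
    [[0, -0.001, 0.07], [0, 0, 0]],
    [[0, -0.001, 0.09], [0, 0, 0]],
    [[0, -0.001, 0.105], [0, 0, 0]],
    [[0, -0.001, 0.115], [0, 0, 0]],
    [[0, -0.001, 0.121], [0, 0, 0]],
    [[0, -0.001, 0.121], [0, 0, 0]],
  ],
)

```text
clock: 11.15
tool_pos: [0.5767, -0.0608, 0.1288]
eef_rot: [-0.49, -3.101, -0.0]
wrist_force: [-0.4, 0.2, -0.7]
gripper_width: 0.0853
finger_force: 0.0
```

>>> step_arm(
  increments=[
    [[0, 0, 0], [0, 0, 0]],
    [[0, 0, 0], [0, 0, 0]],
    [[0, 0, 0], [0, 0, 0]],
    [[0, 0, 0], [0, 0, 0]],
    [[0, 0, 0], [0, 0, 0]],
    [[0, 0, 0], [0, 0, 0]],
    [[0, 0, 0], [0, 0, 0]],
    [[0, 0, 0], [0, 0, 0]],
    [[0, 0, 0], [0, 0, 0]],
  ],
  hand=0,
  newtons=60,
)

```text
clock: 11.9
tool_pos: [0.5786, -0.0617, 0.1317]
eef_rot: [0.49, 3.1, -0.001]
wrist_force: [0.5, -0.6, 5.2]
gripper_width: 0.0519
finger_force: 63.9
```

>>> step_arm(
  increments=[
    [[0, 0, -0.005], [0, 0, 0]],
    [[0, 0, -0.015], [0, 0, 0]],
    [[0, 0, -0.03], [0, 0, 0]],
    [[0, 0, -0.045], [0, 0, 0]],
    [[0, 0, -0.06], [0, 0, 0]],
    [[0, 0, -0.07], [0, 0, 0]],
    [[0, 0, -0.077], [0, 0, 0]],
    [[0, 0, -0.08], [0, 0, 0]],
    [[0, 0, -0.08], [0, 0, 0]],
    [[0, 0, -0.08], [0, 0, 0]],
    [[0, 0, -0.08], [0, 0, 0]],
  ],
)

```text
clock: 12.82
tool_pos: [0.5767, -0.061, 0.2088]
eef_rot: [-0.491, -3.101, -0.0]
wrist_force: [-0.6, 0.4, -3.7]
gripper_width: 0.0519
finger_force: 63.3
```

```bash
python3 - <<'E'
from h import *
F=[]
for i in range(6):
    s=status.sense();F.append(s['wrist_force'][2]); p,d=viewer.snapshot('wrist')
P=cloud('wrist',d,s);c=np.median(P[290:350,290:350].reshape(-1,3),0)
print('Fz',np.mean(F),s['tool_pos'],s['gripper_width'],s['finger_force'],'cap',c)
dz=c[2]-s['tool_pos'][2]  # label = cap top - 46mm -> 0.115
print(go(.593,-.259,.161-dz))
E
```

```text
Fz -3.1929775610725053 [ 0.57709881 -0.06113405  0.20937681] 0.05197052038979723 63.28143643098883 cap [ 0.57383667 -0.06104366  0.15970344]
[-0.0761 -0.1833 -0.0012]
```

B reads about 3.2 N against 1.1 N for A, so B is the heavier jar. I'm taking it to the reader.

>>> step_arm(
  increments=[
    [[-0.003, -0.006, 0], [0, 0, 0]],
    [[-0.008, -0.019, 0], [0, 0, 0]],
    [[-0.016, -0.038, 0], [0, 0, 0]],
    [[-0.024, -0.058, 0], [0, 0, 0]],
    [[-0.033, -0.08, 0], [0, 0, 0]],
    [[-0.042, -0.102, 0], [0, 0, 0]],
    [[-0.051, -0.124, 0], [0, 0, 0]],
    [[-0.06, -0.145, 0], [0, 0, 0]],
    [[-0.068, -0.164, -0.001], [0, 0, 0]],
    [[-0.073, -0.176, -0.001], [0, 0, 0]],
    [[-0.076, -0.182, -0.001], [0, 0, 0]],
    [[-0.076, -0.183, -0.001], [0, 0, 0]],
  ],
)

```text
clock: 14.12
tool_pos: [0.593, -0.2605, 0.2108]
eef_rot: [0.494, 3.102, -0.0]
wrist_force: [-0.1, -0.3, -4.5]
gripper_width: 0.0516
finger_force: 63.6
```

>>> step_arm(
  increments=[
    [[0, 0, 0], [0, 0, 0]],
    [[0, 0, 0], [0, 0, 0]],
    [[0, 0, 0], [0, 0, 0]],
    [[0, 0, 0], [0, 0, 0]],
    [[0, 0, 0], [0, 0, 0]],
    [[0, 0, 0], [0, 0, 0]],
  ],
)

```text
clock: 14.62
tool_pos: [0.5933, -0.2581, 0.211]
eef_rot: [0.49, 3.103, -0.0]
wrist_force: [0.1, -0.4, -3.5]
gripper_width: 0.0517
finger_force: 63.6
```

```bash
python3 - <<'E'
from h import *
s=status.sense(); p,d=viewer.snapshot('wrist');P=cloud('wrist',d,s);print(s['tool_pos'],s['wrist_force'],s['finger_force'],'cap',np.median(P[290:350,290:350].reshape(-1,3),0))
a,d=viewer.snapshot('side'); T=cloud('side',d)
k=(abs(T[...,2]-.166)<.006)&(T[...,1]<-.3)&(T[...,1]>-.5)&(abs(T[...,0]-.53)<.1)
cv2.imwrite('pics/f.png',np.hstack([a[100:450,180:430],cv2.resize(p,(467,350))])[:,:,::-1])
E
```

```text
[ 0.59325574 -0.2581293   0.21103217] [ 0.06259213 -0.41811851 -3.5401603 ] 63.611417789943516 cap [ 0.59007798 -0.2580987   0.16131447]
```

View pics/f.png

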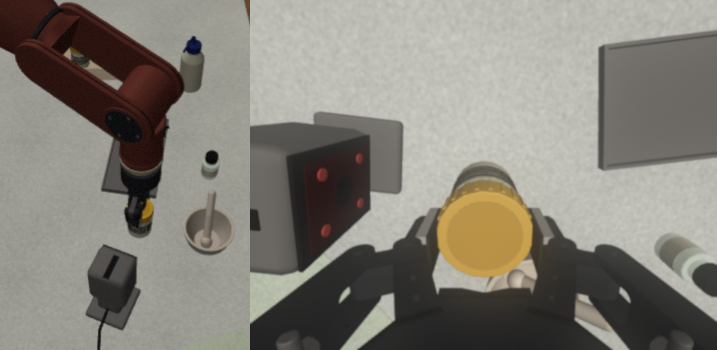

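The left half shows the jar held upright in front of the reader. In the right half the cap is at (485,233) and the window, with its four red spots, at (340,195) faces it. The jar is about 100 mm out and on axis, with the label at 0.115 m. The other objects have not been touched.

```bash
python3 -c "
from station import arm; print(arm.job_done())"
```

```text
the job is handed in; nothing more can be done
None
```

I handed the job in: the lighter jar (about 1.1 N) stands upright and released in the returns box, and the arm is holding the heavier one (about 3.2 N) upright about 10 cm in front of the reader window, label level with its centre; no verdict came back.

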